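# Sweep the plywood offcuts into the scrap tray

## Robot

A 6-joint arm with a two-finger parallel gripper is mounted at the origin on the work surface. World frame = base frame: x ahead of the robot, y to its left, z up, the work surface at z = 0. Lengths are in m, angles in rad, forces in N, time in s.
With the tool pointing down it reaches from about 0.35 to 0.85 m from the base axis. Payload 8.1 kg.
Tool frame: the origin (TCP) lies midway between the tips of the shut fingers; the grasp point (between the pads) lies 19 mm behind it; z points along the fingers, y is the direction in which the jaws open and shut (so a half turn about z gives the same grasp; the last joint's range is limited). The gripper opens to 85 mm and grips with 20 to 120 N. Pads are 22 mm wide; open, the fingers measure 114 mm over their backs; the gripper's body (76 mm by 85 mm) begins 54 mm behind the grasp point. The pads swing forward as they close: fully open they stand 13 mm farther back than shut.
Start: joints at [-1.213, 0.13, 1.488, -0, 1.523, -0.085], TCP at [0.257, -0.542, 0.231] pointing down, gripper open.
Joint ranges: [-2.96, 2.96], [-0.89, 2.26], [0.02, 2.5], [-1.34, 4.48], [0, 2.73], [-2.66, 2.66]. Speed limits (rad/s): [2.39, 2.39, 2.79, 3.14, 3.14, 3.14].

## Interface

Orientations are given as [roll, pitch, yaw] about the fixed x, y, z axes, in that order (R = Rz(yaw) Ry(pitch) Rx(roll)).
In Python, from workcell import bot, capture, close_job gives the robot as it stands. The module is installed in compiled form; this text tells all that it offers.
- The arm moves only by the tool send_rows, never from a script. Its argument "moves" is a list of rows, each an object with "xyz": the shift along the tool's x, y, z in mm, a list of three; "yaw": the turn about the tool's z in rad. A call has 1 to 12 rows; each row is the pose to reach, as a shift and turn from the pose commanded when the call began, along the tool's axes at that moment; what a row does not reach only later rows make up. A row lasts 1/10 s, in which the tool goes at most 50 mm and 8.59 degrees, less where a joint would pass 70% of its speed; a pose out of reach is approached as far as the arm can. A call with a gripper value outside its range is refused whole. "fingers" is the opening, from -1 (shut) to 1 (fully open), set as the call begins (left out, the last holds). The fingers move at their own pace and stop on an object; the grip force is fixed at half the most. Time passes only in rows, so rows that repeat a pose let the fingers close. It gives the time, the measured TCP pose, the force and the opening at its end, in the units of the state.
- bot.state(): the state, without advancing time (a new reading comes with each control period).
- capture(name): name is "side" or "top"; returns a dict with "frame" (480x640x3 uint8, red, green, blue), "fx", "fy", "cx", "cy" (pixels), "distortion" ([k1, k2, p1, p2, k3] as OpenCV has them; the pictures are not rectified), "R" (3x3) and "t" (3): a world point X has camera coordinates R X + t. Camera axes: x right, y down, z forward; pixel columns grow to the right and rows downward; lengths in m; the calibration is good to about 2 mm. A picture is of the moment at which its call begins. There is no depth.
- close_job(): hands the job in, once; it reports no verdict.
The state is a dict: "clock": time; "joint_pos": joint angles; "qvel": joint speeds; "tau": joint torques, N m; "ee_pos": TCP position; "orientation": TCP orientation; "wrist_force": force on the tool from outside, world axes, zero at the start; "ft_torque": the same for the moment, N m; "width": finger opening in m.
Only numpy, scipy, OpenCV 4.12 (cv2) and the standard library are available. Lean on these libraries where they do the work, as an engineer would, in place of code of your own. Each camera call takes 0.05 s, during which the arm holds its last target.

## Task

Clear the cutting board: with the fingertips, sweep the three small plywood offcuts (a disc, a square and a strip) over the board's edge into the orange scrap tray beside it, so that all three end up right down inside it. Push them, never pick them up, and leave the little lamp box standing on the board, the blue tray's turned knobs and everything else on the table where they are. Finish clear of everything.

Things in the scene. Friction and masses are not known exactly. Their poses are not given: they have to be found in the camera images.
- board: Fixed raised cutting board with a dark mat on top, 290 mm along its x, 320 mm along its y; the flat top, with no rim, is 22 mm above the table. Origin: centre of its underside, on the table. z up. One tray stands against each of its +y and -y edges; which is where changes.
- orange_tray: Fixed orange open scrap tray, empty, 290 mm along its x, 110 mm along its y, 17 mm high, walls and floor 5 mm thick, so its rim is 5 mm below the board's top: things pushed over the board's edge drop in. Its axes are parallel to the board's and its long side stands 1 mm from the board's +y or -y edge. Origin: centre of its underside, on the table.
- blue_tray: Fixed blue tray of the same size and height at the board's opposite edge, holding two turned wooden knobs; not for scrap. Origin: centre of its underside.
- disc_mid (a point): Loose plywood disc, 44 mm across, 10 mm thick, about 11 to 15 g, lying flat on the board. Point at its centre, 5 mm above the board's top.
- square_mid (a point): Loose plywood square, 40 x 40 mm, 10 mm thick, about 11 to 15 g, lying flat on the board. Point at its centre; x and y along its sides.
- strip_mid (a point): Loose plywood strip, 54 mm along its x, 28 mm along its y, 10 mm thick, about 11 to 15 g, lying flat on the board. Point at its centre.
- lamp_box_mid (a point): Loose finished wooden box with a white disc on top, 44 x 44 mm, 40 mm high, about 100 g, standing on the board's middle line among the offcuts; it may stand between one offcut and the orange tray. Must stay. Point at its centre, half-way up.
- knob_a: Loose dark turned wooden knob, 40 mm wide, 31 mm high, standing in the blue tray; its top is 14 mm above the board's top. Must stay. Origin: centre of its underside.
- knob_b: Second such knob in the blue tray. Must stay. Origin: centre of its underside.
- big_box: Loose finished wooden box, 80 x 80 mm, 60 mm high, standing on the table to the right of the board and trays. Must stay. Origin: centre of its underside.
- tumbler: Loose grey metal tumbler, 68 mm across, 130 mm high, standing on the table to the left of the board and trays. Must stay. Origin: centre of its underside.

How it is judged:
At the end, for the whole second after the job is handed in: All three offcuts at rest (under 20 mm/s) in the orange tray: centres between its walls, 3 mm or more from its long walls, under 27 mm above its underside. Lamp box, big box, knobs and tumbler less than 20 mm from their starts, lamp box and tumbler upright (under 0.2 rad) (x of disc_mid in the frame of orange_tray between -0.139 and 0.139 m and y of disc_mid in the frame of orange_tray between -0.047 and 0.047 m and z of each of disc_mid, square_mid, strip_mid in the frame of orange_tray below 0.027 m and linear speed of each of disc, square, strip below 0.02 m/s and x of square_mid in the frame of orange_tray between -0.139 and 0.139 m and y of square_mid in the frame of orange_tray between -0.047 and 0.047 m and x of strip_mid in the frame of orange_tray between -0.139 and 0.139 m and y of strip_mid in the frame of orange_tray between -0.047 and 0.047 m and distance of each of lamp_box_mid, big_box, tumbler, knob_a, knob_b from where it was at the start of the episode below 0.02 m and angle between each of lamp_box_mid, tumbler's own z axis and vertical below 0.2 rad); the robot touches nothing.
It fails at once if an offcut is picked up (its centre more than 20 mm above where it lay) (height (world z) of any of disc_mid, square_mid, strip_mid above 0.047 m).
It fails at once if something that should stay put is moved 20 mm or more, or tipped over (distance of any of lamp_box_mid, big_box, tumbler, knob_a, knob_b from where it was at the start of the episode above 0.02 m or angle between any of lamp_box_mid, tumbler's own z axis and vertical above 0.5 rad).
It fails at once if an offcut lands in the blue tray ((x of disc_mid in the frame of blue_tray between -0.139 and 0.139 m and y of disc_mid in the frame of blue_tray between -0.051 and 0.051 m and z of disc_mid in the frame of blue_tray below 0.027 m) or (x of square_mid in the frame of blue_tray between -0.139 and 0.139 m and y of square_mid in the frame of blue_tray between -0.051 and 0.051 m and z of square_mid in the frame of blue_tray below 0.027 m) or (x of strip_mid in the frame of blue_tray between -0.139 and 0.139 m and y of strip_mid in the frame of blue_tray between -0.051 and 0.051 m and z of strip_mid in the frame of blue_tray below 0.027 m)).
It also fails if it takes over 72 s, if anything falls off the work surface, if the arm or the gripper's body presses on something with over 40 N, if the wrist force passes 120 N, or if a joint passes its speed limit or range.

## Working session

There is one attempt and no reset: what is moved stays moved. The work goes in short steps, Python scripts to look and compute and a tool call to move; the robot and the scene stay as the last step left them, time stands still between calls to the robot, and variables do not carry over. Pictures are saved under pics/ and viewed, and the job is handed in when it is done.

Besides the shell and the picture viewer there is one more tool, called in YAML: its name, and indented under it one key for each argument. send_rows: Moves the arm, as the interface text tells. Its arguments: {"type":"object","properties":{"moves":{"type":"array"},"fingers":{"type":"number"}},"required":["moves"]}

```bash
mkdir -p pics; python3 - <<'E'
from workcell import bot,capture
import cv2
print(bot.state())
for n in("top","side"):
    c=capture(n); cv2.imwrite(f"pics/{n}0.png",c["frame"][:,:,::-1])
    print(n,{k:v for k,v in c.items() if k!="frame"})
E
```

```text
{'clock': 0.0, 'joint_pos': array([-1.21343025e+00,  1.31200471e-01,  1.48925277e+00,  1.28252262e-05,
        1.52299180e+00, -8.54155359e-02]), 'qvel': array([-0.0003057 ,  0.00070798, -0.00129144,  0.00032685,  0.00064199,
       -0.00086829]), 'tau': array([-3.42043886e-04, -5.69400001e+01, -5.00559032e+01, -1.33652488e-04,
        1.46425003e-02, -4.11229962e-05]), 'ee_pos': array([ 0.25690004, -0.5416252 ,  0.23023551]), 'orientation': array([-3.13974811e+00, -1.70792825e-04,  4.42780832e-01]), 'wrist_force': array([-0.28534333, -0.18200919,  0.07781402]), 'ft_torque': array([ 0.01999788, -0.00679326,  0.01051802]), 'width': 0.08567142290599603}
top {'fx': 605.1222920097468, 'fy': 605.1222920097468, 'cx': 324.36735585670846, 'cy': 228.66048137591423, 'distortion': array([-0.15691413,  0.        ,  0.        ,  0.        ,  0.        ]), 'R': array([[-0.02629942, -0.99964126,  0.00506914],
       [-0.99318296,  0.02555279, -0.11373069],
       [ 0.11356036, -0.00802564, -0.99349868]]), 't': array([-3.94823086e-04,  5.75200246e-01,  1.24696404e+00])}
side {'fx': 518.5605407592742, 'fy': 518.5605407592742, 'cx': 313.7205456851765, 'cy': 239.52064374666747, 'distortion': array([0.01418809, 0.        , 0.        , 0.        , 0.        ]), 'R': array([[ 0.87535922, -0.48322948,  0.01534614],
       [-0.36077526, -0.67400816, -0.64463495],
       [ 0.32185003,  0.55875064, -0.7643365 ]]), 't': array([-0.5124253 ,  0.25471422,  0.99666075])}
```

View pics/top0.png

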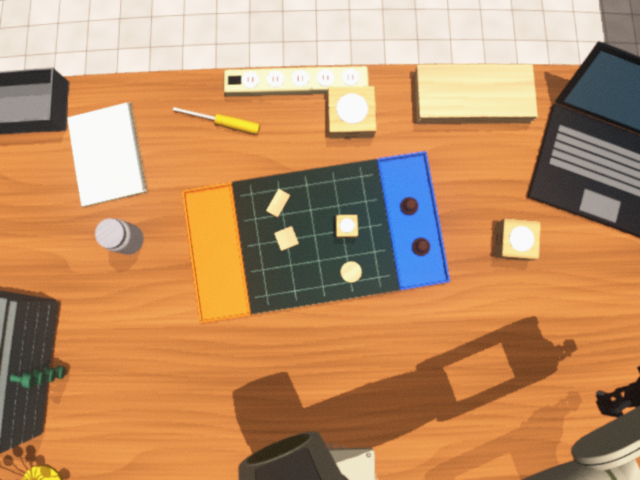

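View pics/side0.png

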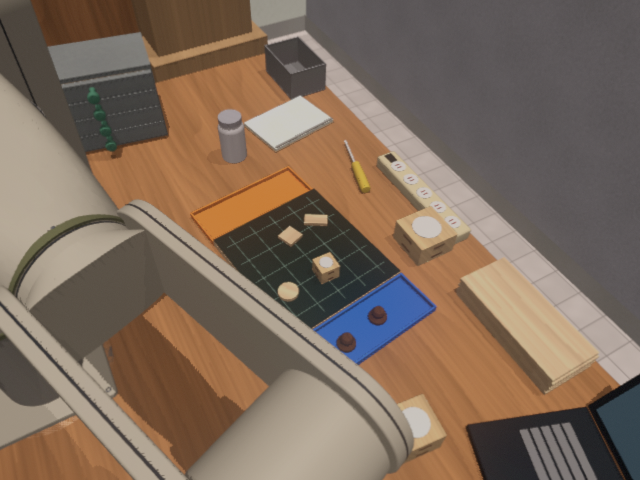

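The top view shows the orange tray at the left (about 216,252), which is world +y, and the blue tray at the right (412,222). The strip is at (278,203), the square at (287,238), the disc at (351,272) and the lamp box at (347,225). Next I'll measure them on planes at the right heights.

```bash
cat > h.py <<'E'
from workcell import bot,capture
import cv2, numpy as np
def ray(c,uv,z):
    K=np.array([[c["fx"],0,c["cx"]],[0,c["fy"],c["cy"]],[0,0,1]])
    p=cv2.undistortPoints(np.array(uv,float).reshape(-1,1,2),K,c["distortion"]).reshape(-1,2)
    d=np.c_[p,np.ones(len(p))]@c["R"]; o=-c["R"].T@c["t"]
    return (o+d*((z-o[2])/d[:,2])[:,None])[:,:2]
def masks(c):
    hsv=cv2.cvtColor(c["frame"],cv2.COLOR_RGB2HSV)
    return hsv
def rect(P):
    r=cv2.minAreaRect((P*1000).astype(np.float32)); return [np.round(x,1) for x in (r[0],r[1],r[2])],np.round(cv2.boxPoints(r),1).tolist()
def comps(m,amin=40):
    cs,_=cv2.findContours(m.astype(np.uint8),cv2.RETR_EXTERNAL,cv2.CHAIN_APPROX_NONE)
    return [k.reshape(-1,2) for k in cs if cv2.contourArea(k)>amin]
E
python3 - <<'E'
from h import *
c=capture("top"); H=masks(c); h,s,v=[H[...,i].astype(int) for i in range(3)]
for px in[(272,351),(238,287),(203,278),(225,347),(217,340),(250,216),(222,430),(250,300),(330,300),(205,409)]: print(px,H[px])
yy,xx=np.mgrid[:480,:640]
roi=(xx>180)&(xx<450)&(yy>150)&(yy<325)
for nm,m,z in(("orange",(h>8)&(h<20)&(s>225)&(v>200),.017),("blue",(h>100)&(h<125)&(s>180)&(v>90),.017),("dark",(v<80),.022),("wood",(h>12)&(h<35)&(s<190)&(v>150)&(xx>240)&(xx<390),.032)):
    for k in comps(m&roi):
        print(nm,k.mean(0).round(),len(k),rect(ray(c,k,z)))
E
```

```text
(272, 351) [ 28  52 249]
(238, 287) [ 23  81 248]
(203, 278) [ 23  82 248]
(225, 347) [105   2 250]
(217, 340) [ 24  94 248]
(250, 216) [ 18 204 249]
(222, 430) [108 178 243]
(250, 300) [63 41 69]
(330, 300) [ 13 173 209]
(205, 409) [  6 122 113]
blue [410. 219.] 739 ([array([ 592. , -205.4]), array([280. , 106.4]), np.float64(7.7)], [[446.1000061035156, -171.3000030517578], [460.29998779296875, -276.79998779296875], [737.7999877929688, -239.5], [723.5999755859375, -134.0]])
dark [418. 247.] 45 ([array([ 531.9, -214.1]), array([27.7, 24.4]), np.float64(17.7)], [[515.0, -206.6999969482422], [522.4000244140625, -229.89999389648438], [548.7999877929688, -221.5], [541.4000244140625, -198.1999969482422]])
dark [406. 206.] 44 ([array([ 620. , -192.2]), array([28.2, 23.1]), np.float64(26.7)], [[602.2999877929688, -188.1999969482422], [612.5999755859375, -208.89999389648438], [637.7999877929688, -196.1999969482422], [627.4000244140625, -175.60000610351562]])
dark [315. 236.] 546 ([array([563.1,   6.2]), array([283.1, 313.6]), np.float64(7.6)], [[401.8999938964844, 142.8000030517578], [443.60
[... 837 characters left out ...]
226.] 80 ([array([580.7, -62.5]), array([44.6, 44.9]), np.float64(88.4)], [[557.5999755859375, -84.0999984741211], [602.5, -85.4000015258789], [603.7999877929688, -40.79999923706055], [558.9000244140625, -39.5]])
wood [278. 202.] 64 ([array([633.8,  82.4]), array([29.8, 55.5]), np.float64(59.5)], [[602.2999877929688, 83.5999984741211], [650.2000122070312, 55.400001525878906], [665.2999877929688, 81.0999984741211], [617.5, 109.30000305175781]])
wood [310. 160.] 328 ([array([713.5,   1.2]), array([319.5,  61.6]), np.float64(88.5)], [[678.5999755859375, -157.6999969482422], [740.2000122070312, -159.3000030517578], [748.4000244140625, 160.10000610351562], [686.7999877929688, 161.6999969482422]])
```

send_rows:
  moves:
    - {"xyz":[33,-24,0],"yaw":-0.11}
    - {"xyz":[66,-48,0],"yaw":-0.22}
    - {"xyz":[99,-72,0],"yaw":-0.33}
    - {"xyz":[132,-97,0],"yaw":-0.44}
    - {"xyz":[165,-121,0],"yaw":-0.55}
    - {"xyz":[198,-145,0],"yaw":-0.66}
    - {"xyz":[231,-169,0],"yaw":-0.77}
    - {"xyz":[264,-193,0],"yaw":-0.88}
    - {"xyz":[297,-217,0],"yaw":-0.99}
    - {"xyz":[330,-242,0],"yaw":-1.1}
    - {"xyz":[363,-266,0],"yaw":-1.2}
    - {"xyz":[394,-290,0],"yaw":-1.262}
  fingers: -0.53

```text
clock: 1.35
ee_pos: [0.4893, -0.1095, 0.2311]
orientation: [-3.142, -0.0, 1.709]
wrist_force: [-0.4, -0.9, 0.1]
width: 0.0198
```

send_rows:
  moves:
    - {"xyz":[0,0,0],"yaw":0}
    - {"xyz":[0,0,0],"yaw":0}
    - {"xyz":[0,0,0],"yaw":0}

```text
clock: 1.65
ee_pos: [0.4884, -0.1119, 0.2311]
orientation: [-3.141, 0.0, 1.704]
wrist_force: [0.2, -0.2, 0.3]
width: 0.0199
```

```bash
cat >> h.py <<'E'
B=np.array([563.1,6.2]);A=np.radians(7.7);X=np.array([np.cos(A),np.sin(A)]);Y=np.array([-X[1],X[0]])
def bd(p): p=np.asarray(p)[:2]-B; return np.round([p@X,p@Y],1)
E
python3 - <<'E'
from h import *
s=bot.state(); print(s["ee_pos"],s["orientation"],s["width"],bd(s["ee_pos"]*1000))
for p in ([483.3,-68.3],[557.5,66.5],[633.8,82.4]): print(bd(p))
c=capture("top"); H=masks(c); h,s,v=[H[...,i].astype(int) for i in range(3)]
cv2.imwrite("pics/top1.png",c["frame"][:,:,::-1])
c2=capture("side");cv2.imwrite("pics/side1.png",c2["frame"][:,:,::-1])
o=-c["R"].T@c["t"];print(o)
print("lamp",bd(ray(c,[[346,226]],.062)[0]*1000))
for z,uv in((.017,[[186,191],[236,184],[202,321],[250,312]]),(.022,[[233,182],[378,160],[251,313],[399,290]])):
  for q in ray(c,uv,z)*1000: print(z,bd(q))
E
```

```text
[ 0.48844881 -0.11194659  0.23106561] [-3.14097801e+00  2.14213936e-04  1.70375342e+00] 0.01991731584124456 [ -89.8 -107.1]
[-89.1 -63.1]
[ 2.5 60.5]
[80.3 66. ]
[ 0.42966301 -0.00508497  1.30427706]
lamp [  4.  -67.3]
0.017 [140.  260.4]
0.017 [137.4 150.1]
0.017 [-142.7  264.8]
0.017 [-139.6  160.6]
0.022 [141.7 155.4]
0.022 [ 139.5 -162. ]
0.022 [-142.   158.2]
0.022 [-144.2 -158.3]
```

The pose is as planned. Now I'll go down behind the disc.

send_rows:
  moves:
    - {"xyz":[0,0.7,30]}
    - {"xyz":[0,0.7,60]}
    - {"xyz":[0,0.7,90]}
    - {"xyz":[0,0.7,120]}
    - {"xyz":[0,0.7,150]}
    - {"xyz":[0,0.7,170]}
    - {"xyz":[0,0.7,185]}
    - {"xyz":[0,0.7,195]}
    - {"xyz":[0,0.7,202]}
    - {"xyz":[0,0.7,205]}
    - {"xyz":[0,0.7,205]}
    - {"xyz":[0,0.7,205]}

```text
invalid input at $.moves[0]: expected keys xyz, yaw
```

```bash
python3 - <<'E'
from h import *
for n in("top","side"):
    c=capture(n)["frame"][:,:,::-1]
    c=c[150:330,180:450] if n=="top" else c[150:380,170:450]
    cv2.imwrite(f"pics/{n}2.png",cv2.resize(c,None,fx=2.5,fy=2.5))
E
```

```text
(no output)
```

View pics/side2.png

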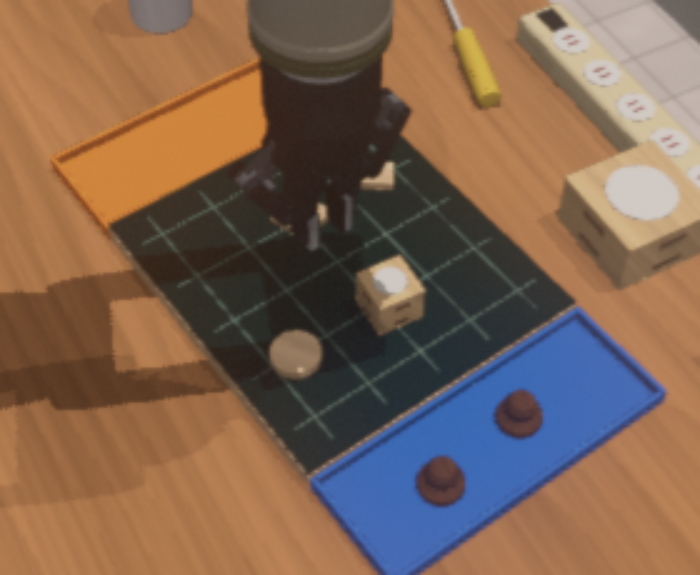

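View pics/top2.png

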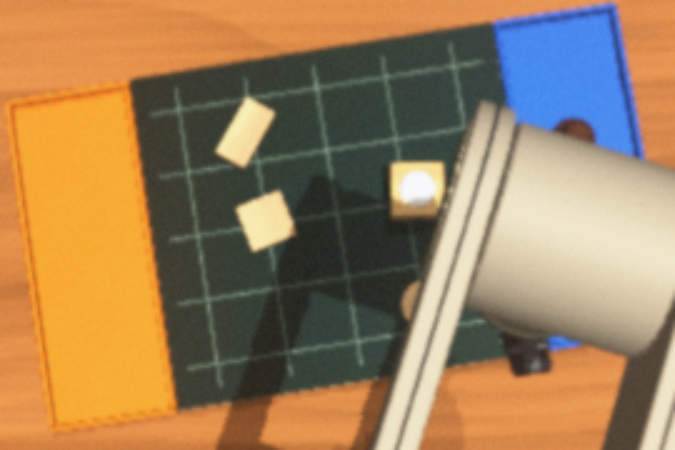

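The call was refused because every row needs a yaw. The pictures show the open fingers above the board behind the disc and everything else undisturbed, so I'll repeat the descent.

send_rows:
  moves:
    - {"xyz":[0,0.7,30],"yaw":0}
    - {"xyz":[0,0.7,60],"yaw":0}
    - {"xyz":[0,0.7,90],"yaw":0}
    - {"xyz":[0,0.7,120],"yaw":0}
    - {"xyz":[0,0.7,150],"yaw":0}
    - {"xyz":[0,0.7,170],"yaw":0}
    - {"xyz":[0,0.7,185],"yaw":0}
    - {"xyz":[0,0.7,195],"yaw":0}
    - {"xyz":[0,0.7,202],"yaw":0}
    - {"xyz":[0,0.7,205],"yaw":0}
    - {"xyz":[0,0.7,205],"yaw":0}
    - {"xyz":[0,0.7,205],"yaw":0}

```text
clock: 3.05
ee_pos: [0.4902, -0.1114, 0.0271]
orientation: [3.14, 0.001, 1.705]
wrist_force: [0.2, -0.2, -0.5]
width: 0.0199
```

```bash
python3 - <<'E'
from h import *
s=bot.state(); print(s["ee_pos"],bd(s["ee_pos"]*1000),s["wrist_force"])
c=capture("side")["frame"][:,:,::-1]
cv2.imwrite("pics/side3.png",cv2.resize(c[150:380,170:450],None,fx=2.5,fy=2.5))
E
```

```text
[ 0.49017126 -0.11143945  0.02708266] [ -88.  -106.8] [ 0.18105312 -0.23861925 -0.46933236]
```

View pics/side3.png

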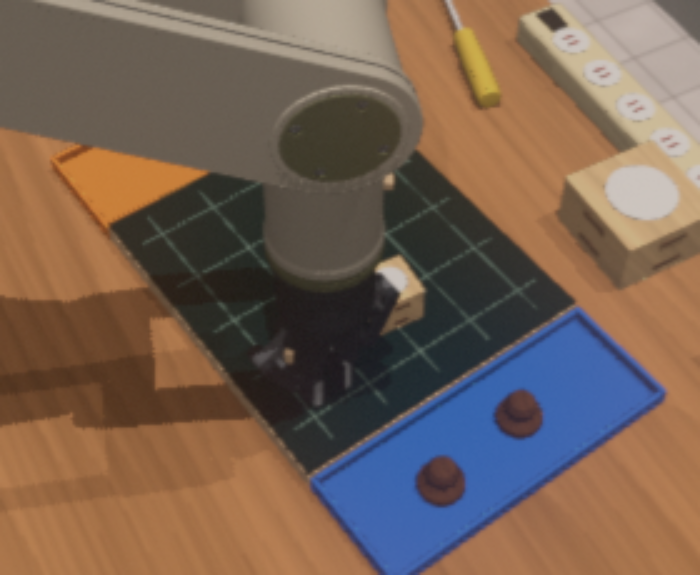

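The fingers stand behind the disc, clear of it, at z = 27 mm. Pushing along tool +x, which is board +y.

send_rows:
  moves:
    - {"xyz":[5,0,1],"yaw":0}
    - {"xyz":[12,-0.5,1],"yaw":0}
    - {"xyz":[20,-1,1],"yaw":0}
    - {"xyz":[30,-1,1],"yaw":0}
    - {"xyz":[40,-1,1],"yaw":0}
    - {"xyz":[50,-1,1],"yaw":0}
    - {"xyz":[60,-1,1],"yaw":0}
    - {"xyz":[70,-1,1],"yaw":0}
    - {"xyz":[80,-1,1],"yaw":0}
    - {"xyz":[90,-1,1],"yaw":0}
    - {"xyz":[100,-1,1],"yaw":0}
    - {"xyz":[110,-1,1],"yaw":0}

```text
clock: 4.3
ee_pos: [0.4737, -0.0015, 0.0253]
orientation: [3.142, -0.0, 1.705]
wrist_force: [0.5, -1.0, 0.5]
width: 0.0199
```

```bash
python3 - <<'E'
from h import *
s=bot.state(); print(s["ee_pos"],bd(s["ee_pos"]*1000),s["wrist_force"])
c=capture("side")["frame"][:,:,::-1]
cv2.imwrite("pics/side4.png",cv2.resize(c[150:380,170:450],None,fx=2.5,fy=2.5))
c=capture("top")["frame"][:,:,::-1]
cv2.imwrite("pics/top4.png",cv2.resize(c[150:330,180:450],None,fx=2.5,fy=2.5))
E
```

```text
[ 0.47373438 -0.00149212  0.02531158] [-89.6   4.4] [ 0.50839992 -1.00669995  0.52888144]
```

View pics/side4.png

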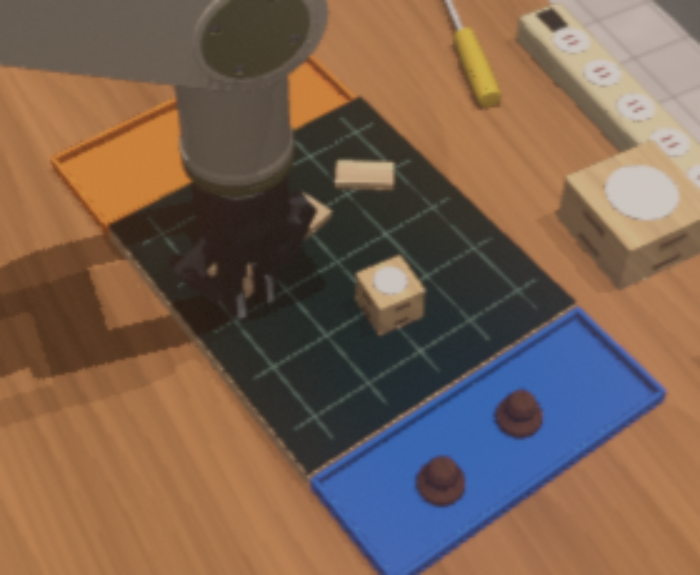

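View pics/top4.png

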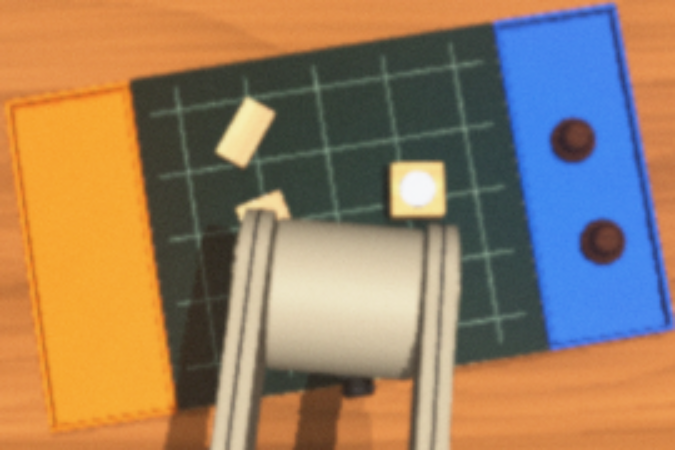

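The lamp box and the rest are unmoved. The disc sits between the fingertips, shown by its visible sliver and about 1 N of push force. I'll go on to the edge.

send_rows:
  moves:
    - {"xyz":[10,0,0],"yaw":0}
    - {"xyz":[22,0,0],"yaw":0}
    - {"xyz":[34,0,0],"yaw":0}
    - {"xyz":[46,0,0],"yaw":0}
    - {"xyz":[58,0,0],"yaw":0}
    - {"xyz":[70,0,0],"yaw":0}
    - {"xyz":[82,0,0],"yaw":0}
    - {"xyz":[94,0,0],"yaw":0}
    - {"xyz":[106,0,0],"yaw":0}
    - {"xyz":[118,0,0],"yaw":0}
    - {"xyz":[130,0,0],"yaw":0}
    - {"xyz":[140,0,0],"yaw":0}

```text
clock: 5.6
ee_pos: [0.455, 0.1375, 0.0253]
orientation: [3.142, -0.0, 1.705]
wrist_force: [0.9, 0.7, -0.3]
width: 0.0203
```

send_rows:
  moves:
    - {"xyz":[6,0,0],"yaw":0}
    - {"xyz":[12,0,0],"yaw":0}
    - {"xyz":[18,0,0],"yaw":0}
    - {"xyz":[24,0,0],"yaw":0}
    - {"xyz":[28,0,0],"yaw":0}
    - {"xyz":[28,0,0],"yaw":0}

```text
clock: 6.2
ee_pos: [0.4513, 0.1646, 0.0253]
orientation: [-3.142, -0.0, 1.705]
wrist_force: [-0.3, -0.1, 0.9]
width: 0.0197
```

```bash
python3 - <<'E'
from h import *
s=bot.state(); print(s["ee_pos"],bd(s["ee_pos"]*1000),s["wrist_force"])
c=capture("side")["frame"][:,:,::-1]
cv2.imwrite("pics/side5.png",cv2.resize(c[150:380,170:450],None,fx=2.5,fy=2.5))
E
```

```text
[0.45133546 0.16457731 0.02528128] [-89.5 171.9] [-0.30441166 -0.12850938  0.86736767]
```

View pics/side5.png

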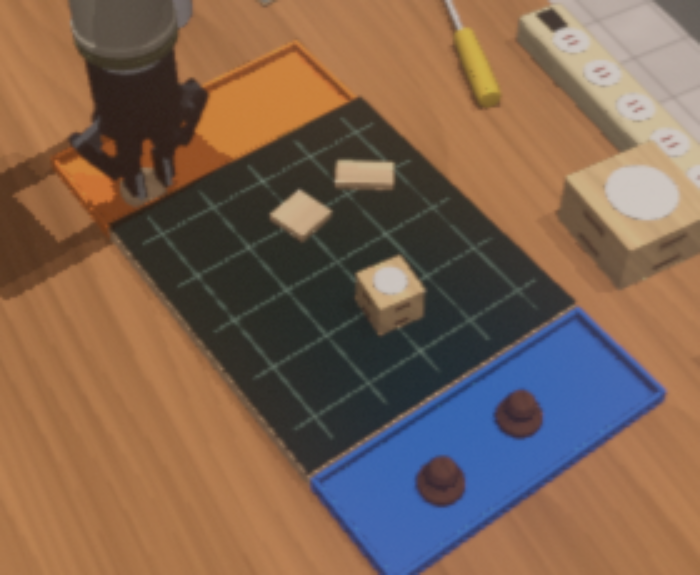

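The disc has dropped into the orange tray, at about (147,185) in the crop, and the others are unmoved. Next I'll lift and go behind the square.

send_rows:
  moves:
    - {"xyz":[0,0,-25],"yaw":0}
    - {"xyz":[0,0,-60],"yaw":0}
    - {"xyz":[-30,18,-60],"yaw":0}
    - {"xyz":[-60,36,-60],"yaw":0}
    - {"xyz":[-90,54,-60],"yaw":0}
    - {"xyz":[-120,72,-60],"yaw":0}
    - {"xyz":[-150,88,-60],"yaw":0}
    - {"xyz":[-157,92,-60],"yaw":0}
    - {"xyz":[-157,92,-50],"yaw":0}
    - {"xyz":[-157,92,-30],"yaw":0}
    - {"xyz":[-157,92,-12],"yaw":0}
    - {"xyz":[-157,92,0],"yaw":0}

```text
clock: 7.45
ee_pos: [0.5614, 0.022, 0.0229]
orientation: [-3.138, -0.001, 1.706]
wrist_force: [-0.7, -0.7, -0.0]
width: 0.0198
```

```bash
python3 - <<'E'
from h import *
s=bot.state(); print(s["ee_pos"],bd(s["ee_pos"]*1000),s["wrist_force"])
c=capture("side")["frame"][:,:,::-1]
cv2.imwrite("pics/side6.png",cv2.resize(c[150:380,170:450],None,fx=2.5,fy=2.5))
E
```

```text
[0.56140226 0.02204695 0.02286646] [ 0.4 15.9] [-0.71347584 -0.69218534 -0.00713027]
```

View pics/side6.png

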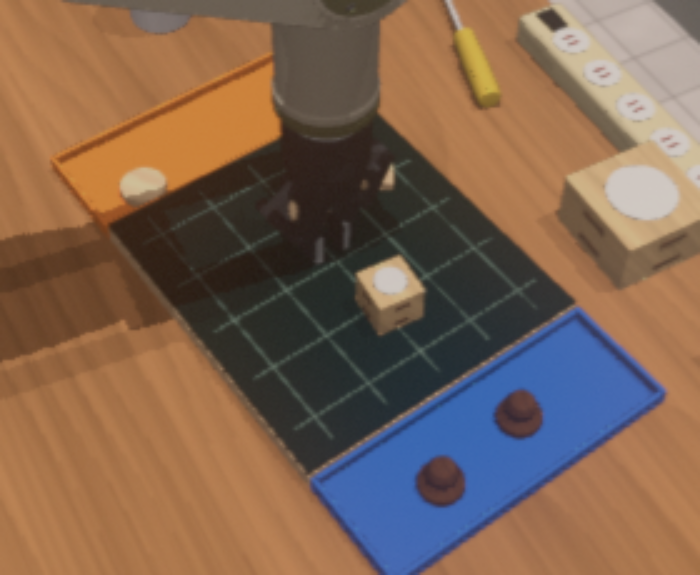

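send_rows:
  moves:
    - {"xyz":[2,2,-1],"yaw":0}
    - {"xyz":[8,2,-1],"yaw":0}
    - {"xyz":[16,2,-1],"yaw":0}
    - {"xyz":[25,2,-1],"yaw":0}
    - {"xyz":[35,2,-1],"yaw":0}
    - {"xyz":[45,2,-1],"yaw":0}
    - {"xyz":[55,2,-1],"yaw":0}
    - {"xyz":[65,2,-1],"yaw":0}
    - {"xyz":[75,2,-1],"yaw":0}
    - {"xyz":[85,2,-1],"yaw":0}
    - {"xyz":[95,2,-1],"yaw":0}
    - {"xyz":[105,2,-1],"yaw":0}

```text
clock: 8.7
ee_pos: [0.5513, 0.126, 0.0262]
orientation: [-3.141, -0.0, 1.705]
wrist_force: [-0.4, -0.9, -0.8]
width: 0.0202
```

send_rows:
  moves:
    - {"xyz":[9,0,0],"yaw":0}
    - {"xyz":[18,0,0],"yaw":0}
    - {"xyz":[26,0,0],"yaw":0}
    - {"xyz":[34,0,0],"yaw":0}
    - {"xyz":[42,0,0],"yaw":0}
    - {"xyz":[48,0,0],"yaw":0}
    - {"xyz":[52,0,0],"yaw":0}
    - {"xyz":[52,0,0],"yaw":0}

```text
clock: 9.5
ee_pos: [0.5445, 0.1772, 0.0263]
orientation: [3.142, -0.0, 1.705]
wrist_force: [0.6, -1.0, -0.0]
width: 0.0199
```

```bash
python3 - <<'E'
from h import *
s=bot.state(); print(s["ee_pos"],bd(s["ee_pos"]*1000),s["wrist_force"])
c=capture("side")["frame"][:,:,::-1]
cv2.imwrite("pics/side7.png",cv2.resize(c[150:380,170:450],None,fx=2.5,fy=2.5))
E
```

```text
[0.54449001 0.17722925 0.02628856] [  4.5 172. ] [ 0.58488504 -0.99991168 -0.01471237]
```

View pics/side7.png

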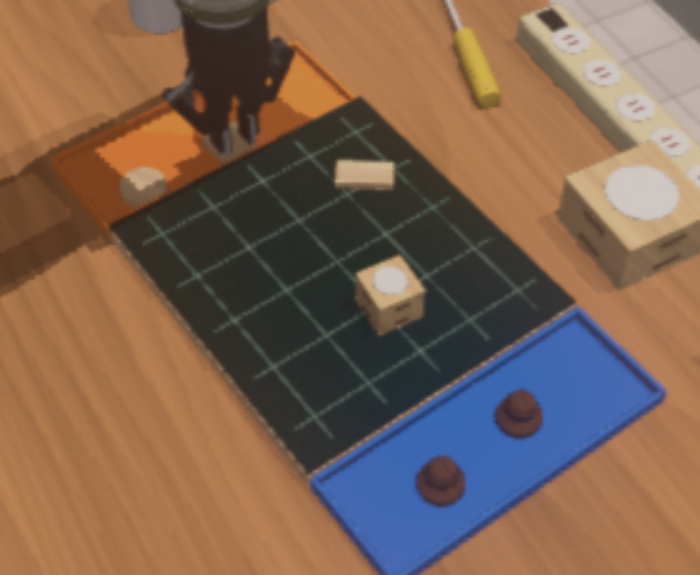

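The square has gone into the tray, at about (230,140) in the crop. Now to go behind the strip.

send_rows:
  moves:
    - {"xyz":[0,0,-25],"yaw":0}
    - {"xyz":[0,0,-60],"yaw":0}
    - {"xyz":[-30,15,-60],"yaw":0}
    - {"xyz":[-60,30,-60],"yaw":0}
    - {"xyz":[-90,45,-60],"yaw":0}
    - {"xyz":[-120,60,-60],"yaw":0}
    - {"xyz":[-148,74,-60],"yaw":0}
    - {"xyz":[-155,78,-60],"yaw":0}
    - {"xyz":[-155,78,-45],"yaw":0}
    - {"xyz":[-155,78,-25],"yaw":0}
    - {"xyz":[-155,78,-8],"yaw":0}
    - {"xyz":[-155,78,1],"yaw":0}

```text
clock: 10.75
ee_pos: [0.6401, 0.0346, 0.022]
orientation: [-3.137, -0.001, 1.706]
wrist_force: [-1.0, 0.8, 51.9]
width: 0.0201
```

```bash
python3 - <<'E'
from h import *
s=bot.state(); print(s["ee_pos"],bd(s["ee_pos"]*1000),s["wrist_force"])
c=capture("side")["frame"][:,:,::-1]
cv2.imwrite("pics/side8.png",cv2.resize(c[150:380,170:450],None,fx=2.5,fy=2.5))
E
```

```text
[0.6400859  0.03464822 0.02199253] [80.1 17.9] [-1.04880144  0.76247431 51.94541388]
```

View pics/side8.png

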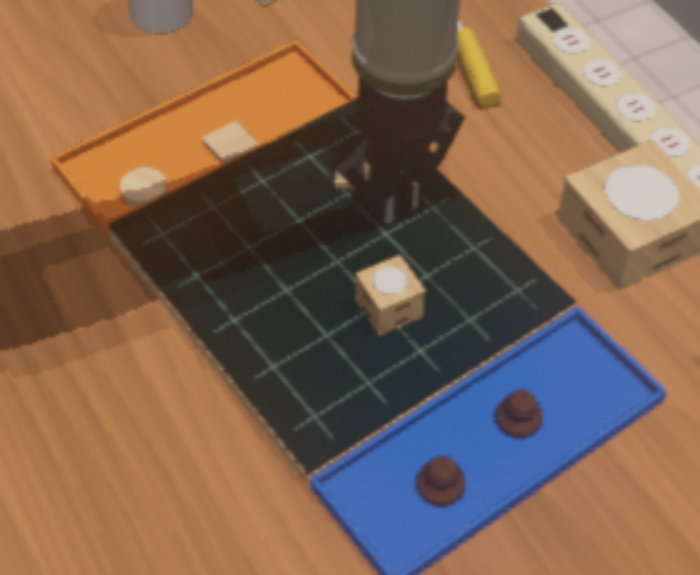

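On arriving, the fingertips dipped onto the board and read 52 N, which is under the wrist limit. I'll rise a little first, then push.

send_rows:
  moves:
    - {"xyz":[0,1,-2],"yaw":0}
    - {"xyz":[0,2,-2],"yaw":0}
    - {"xyz":[6,2,-1],"yaw":0}
    - {"xyz":[14,2,-1],"yaw":0}
    - {"xyz":[22,2,-1],"yaw":0}
    - {"xyz":[30,2,-1],"yaw":0}
    - {"xyz":[38,2,-1],"yaw":0}
    - {"xyz":[46,2,-1],"yaw":0}
    - {"xyz":[54,2,-1],"yaw":0}
    - {"xyz":[62,2,-1],"yaw":0}
    - {"xyz":[70,2,-1],"yaw":0}
    - {"xyz":[78,2,-1],"yaw":0}

```text
clock: 12.0
ee_pos: [0.6341, 0.1118, 0.0263]
orientation: [3.142, -0.0, 1.705]
wrist_force: [0.9, 0.4, 1.3]
width: 0.0199
```

```bash
python3 - <<'E'
from h import *
s=bot.state(); print(s["ee_pos"],bd(s["ee_pos"]*1000),s["wrist_force"])
c=capture("side")["frame"][:,:,::-1]
cv2.imwrite("pics/side9.png",cv2.resize(c[150:380,170:450],None,fx=2.5,fy=2.5))
c=capture("top")["frame"][:,:,::-1]
cv2.imwrite("pics/top9.png",cv2.resize(c[150:330,180:450],None,fx=2.5,fy=2.5))
E
```

```text
[0.63405831 0.11178269 0.02630879] [84.5 95.1] [0.90091117 0.43704322 1.29318556]
```

View pics/side9.png

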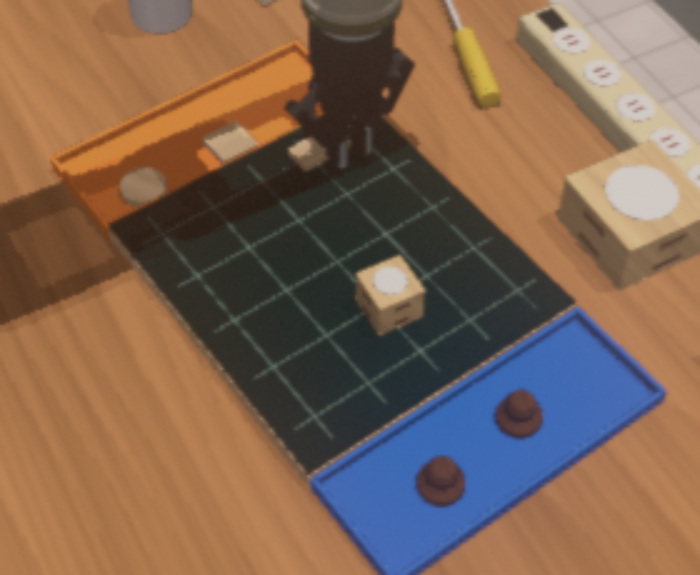

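View pics/top9.png

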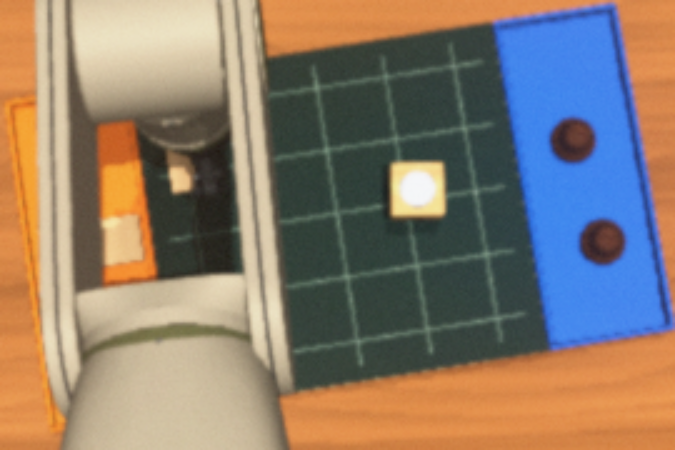

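The strip has turned flush with the fingers but sits left of centre. Its left end is near (180,190) in the top crop, about 15 mm off. I'll back off 4 mm, shift left 14 mm and push on.

send_rows:
  moves:
    - {"xyz":[-5,0,0],"yaw":0}
    - {"xyz":[-5,-7,0],"yaw":0}
    - {"xyz":[-5,-14,0],"yaw":0}
    - {"xyz":[0,-14,0],"yaw":0}
    - {"xyz":[8,-14,0],"yaw":0}
    - {"xyz":[16,-14,0],"yaw":0}
    - {"xyz":[24,-14,0],"yaw":0}
    - {"xyz":[32,-14,0],"yaw":0}
    - {"xyz":[40,-14,0],"yaw":0}
    - {"xyz":[48,-14,0],"yaw":0}
    - {"xyz":[56,-14,0],"yaw":0}
    - {"xyz":[64,-14,0],"yaw":0}

```text
clock: 13.3
ee_pos: [0.6116, 0.1734, 0.0263]
orientation: [-3.142, -0.0, 1.705]
wrist_force: [0.4, 0.2, 0.1]
width: 0.0203
```

send_rows:
  moves:
    - {"xyz":[6,0,0],"yaw":0}
    - {"xyz":[12,0,0],"yaw":0}
    - {"xyz":[14,0,0],"yaw":0}
    - {"xyz":[14,0,0],"yaw":0}

```text
clock: 13.7
ee_pos: [0.6098, 0.1868, 0.0263]
orientation: [3.142, 0.0, 1.705]
wrist_force: [0.3, 1.3, 1.2]
width: 0.0205
```

```bash
python3 - <<'E'
from h import *
s=bot.state(); print(s["ee_pos"],bd(s["ee_pos"]*1000),s["wrist_force"])
c=capture("side")["frame"][:,:,::-1]
cv2.imwrite("pics/side10.png",cv2.resize(c[150:330,170:420],None,fx=3,fy=3))
E
```

```text
[0.60981453 0.18682701 0.02630255] [ 70.5 172.7] [0.30257195 1.3383075  1.16630736]
```

View pics/side10.png

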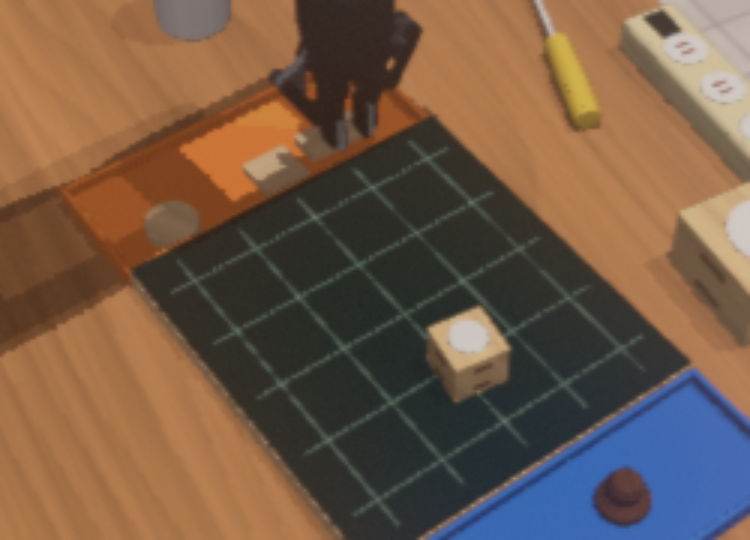

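All three are over the edge. I'll lift off and move away to the right at height.

send_rows:
  moves:
    - {"xyz":[0,0,-20],"yaw":0}
    - {"xyz":[0,0,-50],"yaw":0}
    - {"xyz":[0,0,-85],"yaw":0}
    - {"xyz":[0,0,-120],"yaw":0}
    - {"xyz":[0,0,-155],"yaw":0}
    - {"xyz":[0,0,-190],"yaw":0}
    - {"xyz":[-40,0,-205],"yaw":0}
    - {"xyz":[-80,0,-205],"yaw":0}
    - {"xyz":[-120,0,-205],"yaw":0}
    - {"xyz":[-160,0,-205],"yaw":0}
    - {"xyz":[-200,0,-205],"yaw":0}
    - {"xyz":[-240,0,-205],"yaw":0}

```text
clock: 14.95
ee_pos: [0.6418, -0.0534, 0.2314]
orientation: [3.141, 0.0, 1.704]
wrist_force: [0.9, 0.2, 0.4]
width: 0.0203
```

send_rows:
  moves:
    - {"xyz":[-40,0,0],"yaw":0}
    - {"xyz":[-80,-20,0],"yaw":0}
    - {"xyz":[-120,-40,0],"yaw":0}
    - {"xyz":[-160,-60,0],"yaw":0}
    - {"xyz":[-200,-80,0],"yaw":0}
    - {"xyz":[-240,-100,0],"yaw":0}
    - {"xyz":[-280,-120,0],"yaw":0}
    - {"xyz":[-280,-120,0],"yaw":0}
    - {"xyz":[-280,-120,0],"yaw":0}

```text
clock: 15.85
ee_pos: [0.5595, -0.3461, 0.2311]
orientation: [-3.141, -0.0, 1.702]
wrist_force: [0.5, 1.0, -0.2]
width: 0.02
```

```bash
python3 - <<'E'
from h import *
s=bot.state(); print(s["clock"],s["ee_pos"],s["wrist_force"])
c=capture("side")["frame"][:,:,::-1]
cv2.imwrite("pics/side11.png",cv2.resize(c[150:330,170:420],None,fx=3,fy=3))
c=capture("top")
cv2.imwrite("pics/top11.png",cv2.resize(c["frame"][150:330,180:450,::-1],None,fx=2.5,fy=2.5))
H=masks(c); h,s,v=[H[...,i].astype(int) for i in range(3)]
yy,xx=np.mgrid[:480,:640]
m=(s<150)&(v>150)&(h>12)&(h<40)&(xx>185)&(xx<390)&(yy>185)&(yy<318)
for k in comps(m):
    r=rect(ray(c,k,.015 if k[:,0].mean()<255 else .062)); print(k.mean(0).round(),r[0],bd(r[0][0]))
E
```

```text
15.85 [ 0.55953187 -0.34614047  0.23107682] [ 0.51443712  0.99179163 -0.2042323 ]
[233. 291.] [array([448.5, 181.4]), array([45. , 42.5]), np.float64(88.8)] [-90.1 189. ]
[227. 246.] [array([545.5, 194.6]), array([40.8, 41.5]), np.float64(8.1)] [  7.8 189.1]
[346. 226.] [array([577.1, -61.1]), array([43.6, 43.9]), np.float64(88.4)] [  4.9 -68.6]
[219. 220.] [array([603. , 211.3]), array([54.9, 29.5]), np.float64(7.9)] [ 67.  197.9]
```

View pics/side11.png

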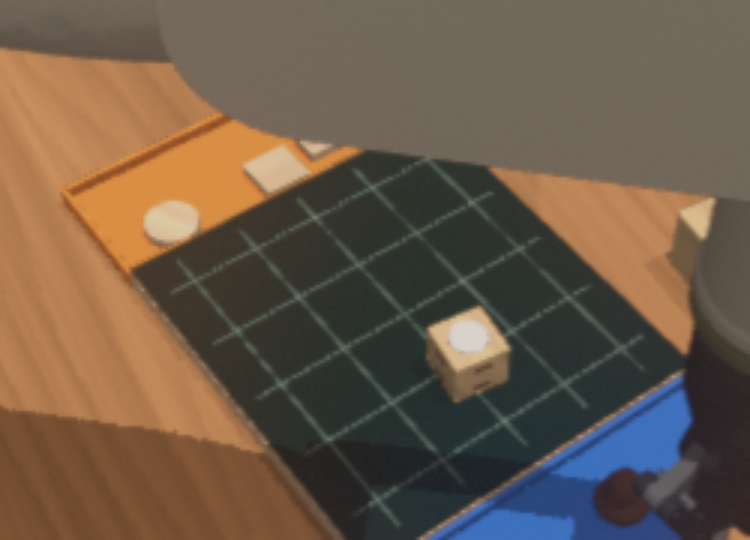

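View pics/top11.png

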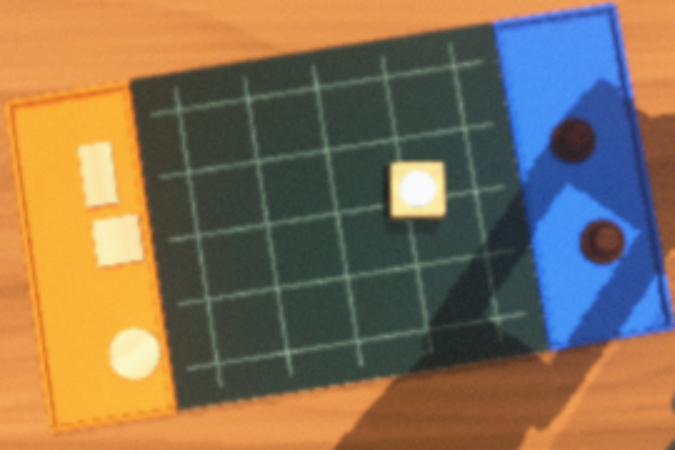

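Both views show all three offcuts lying in the orange tray, at top-crop positions strip (98,173), square (118,240) and disc (134,353). The lamp box is at (417,190) and the knobs at (573,140) and (602,242), unmoved, so I'm handing in.

```bash
python3 -c "
from workcell import close_job
print(close_job())"
```

```text
the job is handed in; nothing more can be done
None
```

All three offcuts are in the orange tray. I swept the disc, then the square, then the strip over the board's +y edge with the slightly opened fingertips, and handed in at about 16 s of the 72 s; no verdict was reported.

**Offcuts:** the last top view puts their centres at -90, 8 and 67 mm along the tray (limit ±139). They are about 18 to 27 mm from its centre line (limit 47). Their outlines match full flat sizes, but I judged their heights from the pictures and did not measure them.

**Things that must stay:**
- **Lamp box:** it measured within about 2 mm of its starting place.
- **Knobs:** they look unmoved in the last top picture.
- **Big box and tumbler:** I did not measure them again at the end, but the arm kept away from both.

**Arm:** it finished at 0.23 m height with nothing near it and wrist forces of about 1 N or less.

**What went wrong:**
- **Refused call:** one move call was rejected because its rows lacked a yaw value.
- **Touch on the board:** while coming down behind the strip, the fingertips briefly touched the board at about 52 N. That is under the 120 N wrist limit.
- **Strip off centre:** it slid to one side while being pushed, so I re-centred the fingers before finishing that sweep.

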